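Release a glued carton from the bar clamp

ROBOT

A 6-joint arm with a two-finger parallel gripper is mounted at the origin on a cart in front of the work surface, level with it; the furniture and walls round the work are solid. World frame = base frame: x ahead of the robot, y to its left, z up, the work surface at z = 0. Lengths are in mm, angles in rad, forces in N, time in s.
With the tool pointing down it reaches from about 400 to 925 mm from the base axis. Payload 12.5 kg.
Tool frame: the origin (TCP) lies on the centre line of the jaws, within the pads' length; the fingertips stand 14 mm ahead of it and the grasp point (between the pads) lies 5 mm behind it; z points along the fingers, x is the direction in which the jaws open and shut, and the axes are right-handed (so a half turn about z gives the same grasp; the last joint's range is limited). The gripper opens to 95 mm and grips with 3 to 60 N. Pads are 20 mm wide; open, the fingers measure 119 mm over their backs; the gripper's body (75 mm by 180 mm) begins 59 mm behind the grasp point.
Start: joints at [-1.273, 0.491, 1.559, -0, 1.092, -0.106], TCP at [245.596, -574.744, 206.361] pointing down, gripper open.
Joint ranges: [-3.1, 3.1], [-0.84, 2.19], [0.05, 2.79], [-1.13, 4.28], [0.06, 2.93], [-2.69, 2.69]. Speed limits (rad/s): [2.22, 2.22, 2.79, 3.14, 3.14, 3.14].

INTERFACE

Orientations are given as [roll, pitch, yaw] about the fixed x, y, z axes, in that order (R = Rz(yaw) Ry(pitch) Rx(roll)).
In Python, from cell import state, read_camera, job_done gives the robot as it stands.
- The arm moves only by the shell command python3 -m handwheel 'ROWS'. ROWS is JSON, a list of rows, each an object of numbers: "hand": the finger opening in m, from 0 to 0.0951; "x", "y", "z": the shift along the world's x, y, z in m; "spin": the turn about the world's z in units of 5 degrees (1.0 is 5 degrees). In form: [{"hand": .., "x": .., "y": .., "z": .., "spin": ..}, ...]. A call has 1 to 20 rows; each row is the pose to reach, as a shift and turn from the pose commanded when the call began; what a row does not reach only later rows make up. A row lasts 1/12 s, in which the tool goes at most 41.7 mm and 7.16 degrees, less where a joint would pass 70% of its speed; a pose out of reach is approached as far as the arm can. A call with a gripper value outside its range is refused whole. The fingers move at their own pace and stop on an object; the grip force is fixed at half the most. Time passes only in rows, so rows that repeat a pose let the fingers close. It gives the time, the measured TCP pose, the force and the opening at its end, in the units of the state.
- state(): the state, without advancing time (a new reading comes with each control period).
- read_camera(name): name is "scene" or "side" or "wrist"; returns a dict with "img" (420x560x3 uint8, red, green, blue), "fx", "fy", "cx", "cy" (pixels), "D" ([k1, k2, p1, p2, k3] as OpenCV has them; the pictures are not rectified), "T" (4x4, takes a point from camera to world coordinates). Camera axes: x right, y down, z forward; pixel columns grow to the right and rows downward; lengths in mm; the calibration is good to about 2 mm. A picture is of the moment at which its call begins. There is no depth.
- job_done(): hands the job in, once; it reports no verdict.
The state is a dict: "t": time; "joints": joint angles; "qvel": joint speeds; "tau": joint torques, N m; "eef_pos": TCP position; "tcp_rot": TCP orientation; "ft_force": force on the tool from outside, world axes, zero at the start; "moment": the same for the moment, N m; "opening": opening from 0.0 (shut) to 1.0 (fully open).
Only numpy, scipy, OpenCV 4.12 (cv2) and the standard library are available. Lean on these libraries where they do the work, as an engineer would, in place of code of your own. Each camera call takes 0.05 s, during which the arm holds its last target. There are 200 camera calls.

TASK

The end flaps of the small carton in the bar clamp have been glued and have set. Lift the clamp's ratchet pawl and keep it up until the spring has slid the clamp bar all the way back, then take the carton out and gently lay it flat in the shallow steel tray, lying as it lay in the clamp (not in the deep white counting dish).

Things in the scene. Friction and masses are not known exactly. Their poses are not given: they have to be found in the camera images.
- pawl_tab (a point): Mid-point of the pawl's upright dark steel finger tab, 66 mm above the worktop, pawl down. Tab: 12 mm thick along y (pinch across these flat faces), 22 long along x, 30 high; its top is 12 mm above this point. z up (tilts with the pawl); x runs along the clamp from the carton (centre 110 mm away along -x) to the pawl's hinge (60 mm along +x, 22 below; axis y). Ratchet teeth pass 28 mm below.
- pawl (a joint): Hinge of the pawl, rad: 0 = down in the teeth, grows as the tab is lifted, at most 0.7. Tab lifted 6 mm (0.1) clears the teeth; 15 mm (0.25) is plenty, the tab then having drifted 3 mm towards the hinge, so a straight lift works. A light spring (1 N at the tab) drops it when let go; it catches the next tooth if the bar is not yet back.
- clamp_bar (a joint): Slide of the steel clamp bar and jaw, m: 0 = clamped, 0.040 = fully back, along +x of pawl_tab. With the pawl up, its spring (2 to 5 N) drives it back in about half a second. The jaw is 60 mm wide, its top 49 mm above the worktop; clamped, its lip hooks 12 mm over the carton's end, fully back it stands 28 mm clear of it.
- carton: Small white carton with dark red and orange print, lying between the clamp's jaws: 40 mm along x, 80 along y, 30 high, 35 g. Origin: centre of its underside, at first 12 mm above the worktop on the clamp's grey base plate (90 mm wide); z up. Jaws hold its two ends (y); its long sides, 40 mm apart, are free to be gripped from above. The other jaw is fixed, as high as the carton, with no lip.
- tray: Shallow rectangular steel tray, fixed on the worktop, empty: 150 mm along x, 190 along y, 18 high over its rolled rim, walls and floor 3 mm thick. Origin: centre of its underside, on the worktop; z up. It stands on one side of the clamp; on the other is a deep white tapered plastic counting dish (103 x 154 x 42 mm).
Things that resemble listed ones, but are neither listed nor needed, are in the scene too. There is more than one size of the tray; the job needs the larger.

How it is judged (in metres and radians):
On the way:
1. the clamp bar has slid fully back while the carton still lies in its place in the clamp (value of joint clamp_bar above 0.034 m and distance of carton from where it was at the start of the episode below 0.02 m), for 0.1 s.
At the end, for the whole second after the job is handed in: The clamp bar is back (over 30 mm) and the carton lies still and released on the floor of the steel tray, wholly inside its rim, right side up and flat (within 6 degrees), anywhere in it and in any direction (value of joint clamp_bar above 0.03 m and x of carton in the frame of tray between -0.058 and 0.058 m and y of carton in the frame of tray between -0.078 and 0.078 m and z of carton in the frame of tray between -0.002 and 0.01 m and angle between carton's own z axis and vertical below 0.1 rad and linear speed of carton below 0.02 m/s); the robot touches nothing.
It fails at once if the carton is pulled out (moved over 20 mm) while the clamp bar is not back (distance of carton from where it was at the start of the episode above 0.02 m and value of joint clamp_bar below 0.028 m).
It fails at once if the carton is dropped or thrown into the tray (faster than 0.7 m/s close over its floor, a fall of about 30 mm) (horizontal distance between carton and tray below 0.1 m and z of carton in the frame of tray below 0.02 m and linear speed of carton above 0.7 m/s).
It also fails if it takes over 45 s, if anything falls off the work surface, if the arm or the gripper's body presses on something with over 40 N, if the wrist force passes 120 N, or if a joint passes its speed limit or range.

## Working session

There is one attempt and no reset: what is moved stays moved. The work goes in short steps, Python scripts to look and compute and a shell command to move; the robot and the scene stay as the last step left them, time stands still between calls to the robot, and variables do not carry over. Pictures are saved under pics/ and viewed, about 8 in all and at most 12, crops included, and the job is handed in when it is done.

```bash
mkdir -p pics; ls
cat > h.py <<'E'
import numpy as np, cv2
from cell import state, read_camera, job_done
def snap(name, fn):
    c=read_camera(name); cv2.imwrite('pics/'+fn+'.png', c['img'][:,:,::-1])
    np.savez('pics/'+fn+'.npz', **{k:c[k] for k in c}); return c
def K(c): return np.array([[c['fx'],0,c['cx']],[0,c['fy'],c['cy']],[0,0,1]],float)
def ray(c,u,v,z):
    p=cv2.undistortPoints(np.array([[[u,v]]],float),K(c),np.array(c['D'],float))[0,0]
    T=np.array(c['T']); d=T[:3,:3]@[p[0],p[1],1]; o=T[:3,3]
    return (o+d*(z-o[2])/d[2]).round(1)
def load(fn): return np.load('pics/'+fn+'.npz')
def proj(c,P):
    T=np.linalg.inv(np.array(c['T'])); r=cv2.Rodrigues(T[:3,:3])[0]
    return cv2.projectPoints(np.array(P,float).reshape(-1,3),r,T[:3,3],K(c),np.array(c['D'],float))[0][:,0].round(1)
E
python3 - <<'E'
from h import *
s=state(); print(s)
a=snap('scene','s0'); b=snap('side','d0')
print(a['T'],b['T'])
E
```

```text
pics
{'t': 0.0, 'joints': array([-1.27262037e+00,  4.91558212e-01,  1.55948546e+00, -2.84891866e-05,
        1.09172554e+00, -1.05637361e-01]), 'qvel': array([-1.31969388e-03, -3.97912847e-06,  1.20865784e-03,  2.07809649e-03,
        4.14167889e-04,  4.48632213e-04]), 'tau': array([ 5.62213809e-04, -6.12648082e+01, -2.58185667e+01,  6.92627463e-02,
        4.82147781e-02, -1.39073031e-04]), 'eef_pos': array([ 245.49022582, -574.46536628,  205.75020112]), 'tcp_rot': array([-3.14149372e+00,  1.17267127e-03, -1.16696980e+00]), 'ft_force': array([0.97464202, 0.02102569, 0.20516402]), 'moment': array([-0.0444861 ,  0.00521222,  0.03472391]), 'opening': 0.9990370578743724}
[[ 7.95729487e-01 -3.33777350e-01  5.05378337e-01 -1.78940236e+02]
 [-6.05393909e-01 -4.13975709e-01  6.79795798e-01 -1.09406706e+03]
 [-1.76860844e-02 -8.46886529e-01 -5.31479454e-01  8.32342752e+02]
 [ 0.00000000e+00  0.00000000e+00  0.00000000e+00  1.00000000e+00]] [[-8.47421251e-01 -2.26488150e-01  4.80187818e-01 -2.98550686e+02]
 [-5.30747015e-01  3.84546787e-01 -7.55269075e-01  1.14511392e+03]
 [-1.35951873e-02 -8.94889315e-01 -4.46081029e-01  8.16193885e+02]
 [ 0.00000000e+00  0.00000000e+00  0.00000000e+00  1.00000000e+00]]
```

View pics/s0.png

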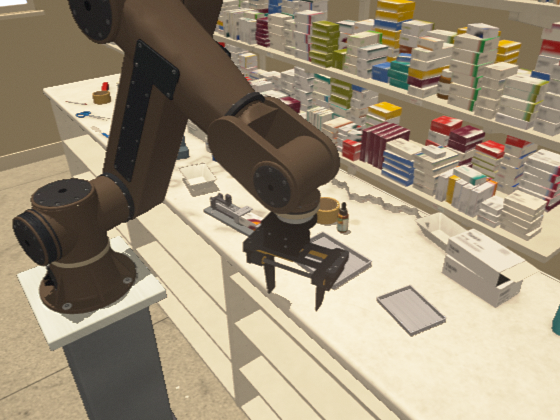

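View pics/d0.png

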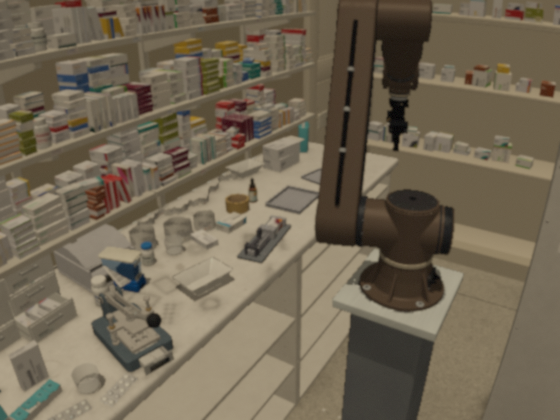

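The scene view shows the clamp at about (235,215), partly hidden by the gripper, with trays at (335,260) and (410,310). The side view shows the clamp at (265,240), a tray at (295,198) and the white dish at (205,278). I'll enlarge the side view and check the sizes.

Run:
```python
from h import *
i=cv2.imread('pics/d0.png')[150:270,220:380]
cv2.imwrite('pics/d0c.png',cv2.resize(i,None,fx=5,fy=5,interpolation=cv2.INTER_CUBIC))
b=load('d0');a=load('s0')
print('clamp',ray(b,265,240,20),'tray',ray(b,295,198,10),'scene',ray(a,410,310,10))
print('small/large tray corners',[ray(a,u,v,18) for u,v in((410,289),(444,318),(412,332),(378,295))])
```

```text
clamp [465.2  16.3  20. ] tray [ 553.3 -334.6   10. ] scene [ 580.8 -613.3   10. ]
small/large tray corners [array([ 632.8, -569.6,   18. ]), array([ 614.7, -684.3,   18. ]), array([ 521. , -666.3,   18. ]), array([ 552.9, -534.6,   18. ])]
```

View pics/d0c.png

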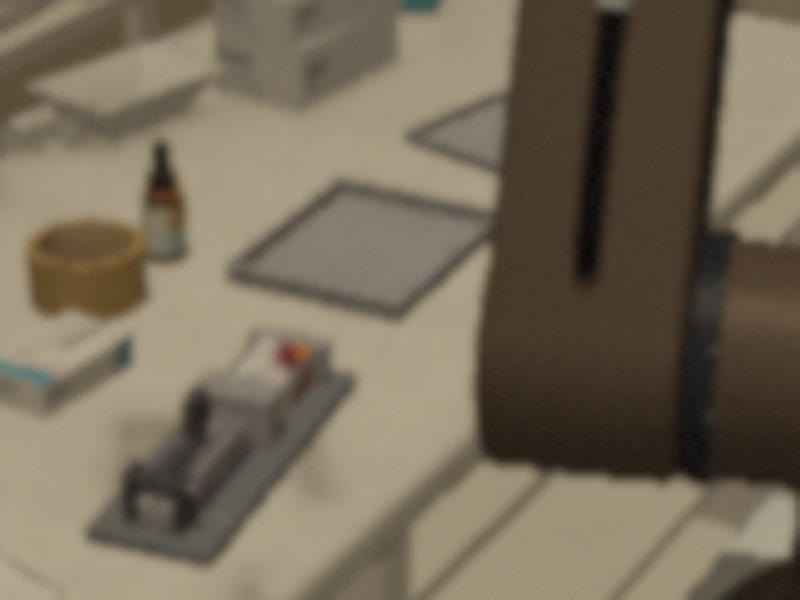

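Run:
```python
from h import *
b=load('d0')
f=lambda X,Y,z: ray(b,220+X/5,150+Y/5,z)
t=np.array([f(*p,18) for p in((232,275),(342,181),(497,215),(400,318))]);print('tray',t,t.mean(0),np.linalg.norm(np.diff(t,axis=0),axis=1))
p=np.array([f(*p,12) for p in((90,535),(208,562),(352,375))]);print('plate',p, np.linalg.norm(np.diff(p,axis=0),axis=1))
d=p[1]-p[2];print('x dir deg',np.degrees(np.arctan2(d[1],d[0])))
d=t[1]-t[0];print('tray edge',np.degrees(np.arctan2(d[1],d[0])))
print('tab top',f(197,392,78),'tab',f(197,410,66),'carton top',f(280,358,42))
```

```text
tray [[ 607.7 -210.4   18. ]
 [ 625.8 -405.3   18. ]
 [ 483.9 -410.4   18. ]
 [ 461.8 -212.9   18. ]] [ 544.8  -309.75   18.  ] [195.73865229 141.99161947 198.73263446]
plate [[ 487.9  137.7   12. ]
 [ 406.6  125.2   12. ]
 [ 453.2 -128.9   12. ]] [ 82.25533417 258.33770534]
x dir deg 100.39213007325303
tray edge -84.69426583267322
tab top [465.5  46.1  78. ] tab [464.6  48.1  66. ] carton top [480.5 -77.3  42. ]
```

```bash
python3 -m handwheel '[{"hand":0.06,"x":0.22,"y":0.28,"z":0.03,"spin":10},{"hand":0.06,"x":0.22,"y":0.28,"z":0.03,"spin":10},{"hand":0.06,"x":0.22,"y":0.28,"z":0.03,"spin":10},{"hand":0.06,"x":0.22,"y":0.28,"z":0.03,"spin":10},{"hand":0.06,"x":0.22,"y":0.28,"z":0.03,"spin":10},{"hand":0.06,"x":0.22,"y":0.28,"z":0.03,"spin":10},{"hand":0.06,"x":0.22,"y":0.28,"z":0.03,"spin":10},{"hand":0.06,"x":0.22,"y":0.28,"z":0.03,"spin":10},{"hand":0.06,"x":0.22,"y":0.58,"z":0.03,"spin":15.4},{"hand":0.06,"x":0.22,"y":0.58,"z":0.03,"spin":15.4},{"hand":0.06,"x":0.22,"y":0.58,"z":0.03,"spin":15.4},{"hand":0.06,"x":0.22,"y":0.58,"z":0.03,"spin":15.4},{"hand":0.06,"x":0.22,"y":0.58,"z":0.03,"spin":15.4},{"hand":0.06,"x":0.22,"y":0.58,"z":0.03,"spin":15.4},{"hand":0.06,"x":0.22,"y":0.58,"z":0.03,"spin":15.4},{"hand":0.06,"x":0.22,"y":0.58,"z":0.03,"spin":15.4},{"hand":0.06,"x":0.22,"y":0.58,"z":0.03,"spin":15.4},{"hand":0.06,"x":0.22,"y":0.58,"z":0.03,"spin":15.4},{"hand":0.06,"x":0.22,"y":0.58,"z":0.03,"spin":15.4}]'
python3 - <<'E'
from h import *
w=snap('wrist','w1');print(w['T'],state()['eef_pos'],w['fx'])
E
```

```text
t: 1.68
eef_pos: [465.6, 4.9, 236.2]
tcp_rot: [3.141, 0.0, 0.177]
ft_force: [0.3, -0.0, -0.4]
opening: 0.633
[[ 9.84308934e-01  1.69724647e-01  4.82645403e-02  4.52011911e+02]
 [ 1.76451746e-01 -9.45461737e-01 -2.73800813e-01  8.26164865e+01]
 [-8.38470225e-04  2.78020949e-01 -9.60574645e-01  4.14693107e+02]
 [ 0.00000000e+00  0.00000000e+00  0.00000000e+00  1.00000000e+00]] [465.59408257   4.48683545 236.2386585 ] 337.0968749976362
```

View pics/w1.png

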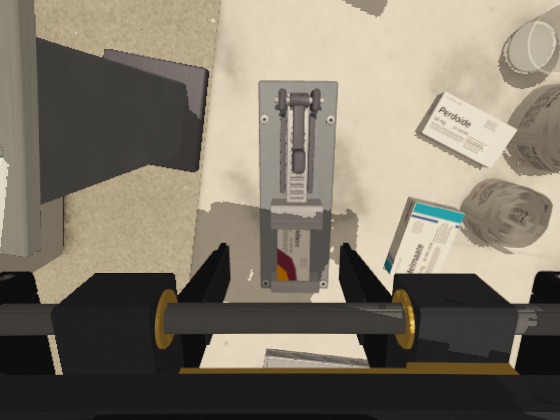

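The wrist view shows the plate with corners at about (259,81), (337,83) and (330,292). The pawl tab is at about (298,160). The carton lies lengthwise along the clamp, from (275,228) to (310,282), so one yaw serves both grasps.

Run:
```python
from h import *
w=load('w1')
i=w['img'][:,:,::-1][75:300,245:350]
cv2.imwrite('pics/w1c.png',cv2.resize(i[:,:],None,fx=2.6*1.0,fy=2.6,interpolation=cv2.INTER_CUBIC))
P=[ray(w,u,v,12) for u,v in((259,81),(337,83),(329,292),(262,290))];print(P)
for q in((0,3),(1,2)):
  d=P[q[0]]-P[q[1]];print(np.degrees(np.arctan2(d[1],d[0])),np.linalg.norm(d))
print('w',np.linalg.norm(P[0]-P[1]))
```

```text
[array([417.9, 111.6,  12. ]), array([504. , 124.9,  12. ]), array([ 550.9, -132.2,   12. ]), array([ 462.5, -145.1,   12. ])]
99.85638716848564 260.54567737730747
100.33818190604373 261.3427251713734
w 87.12117997364363
```

View pics/w1c.png

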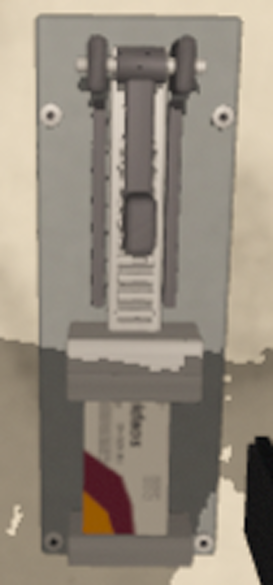

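Run:
```python
from h import *
w=load('w1')
f=lambda X,Y,z: ray(w,245+X/2.6,75+Y/2.6,z)
x=np.array([np.cos(np.radians(100.1)),np.sin(np.radians(100.1)),0])
A=f(140,193,78);h=f(142,64,44)
print('far top edge',A,'centre',A-11*x,'bottom edge vis',f(140,257,78),'hinge',h,'->tab',h-60*x)
for n,T in(('A',A-11*x),('h',h-60*x)):
  print(n,'carton',T-110*x, 'tab box proj', (proj(w,[np.r_[(T+s*x)[:2],z] for s in(11,-11) for z in(78,48)])-[245,75])*2.6)
print('carton fixed end top',f(125,535,42), 'sides',f(83,480,42),f(168,480,42))
```

```text
far top edge [472.   51.7  78. ] centre [473.92903399  40.87046502  78.        ] bottom edge vis [476.6  27.7  78. ] hinge [465.1  98.9  44. ] ->tab [475.62200357  39.8298092   44.        ]
A carton [493.21937386 -67.42488478  78.        ] tab box proj [[140.14 193.18]
 [137.02 185.64]
 [139.36 250.64]
 [136.5  238.94]]
h carton [494.91234344 -68.4655406   44.        ] tab box proj [[144.04 196.56]
 [140.66 189.02]
 [143.   254.02]
 [139.88 242.06]]
carton fixed end top [ 497.1 -109.    42. ] sides [472.9 -84.9  42. ] [511.5 -77.9  42. ]
```

```bash
python3 -m handwheel '[{"hand":0.05,"x":0.009,"y":0.035,"z":0},{"hand":0.05,"x":0.009,"y":0.035,"z":-0.04},{"hand":0.05,"x":0.009,"y":0.035,"z":-0.08},{"hand":0.05,"x":0.009,"y":0.035,"z":-0.11},{"hand":0.05,"x":0.009,"y":0.035,"z":-0.13},{"hand":0.05,"x":0.009,"y":0.035,"z":-0.13},{"hand":0.05,"x":0.009,"y":0.035,"z":-0.13}]'
python3 - <<'E'
from h import *
w=snap('wrist','w2')
i=w['img'][:,:,::-1][60:330,140:420]
cv2.imwrite('pics/w2c.png',cv2.resize(i,None,fx=2,fy=2,interpolation=cv2.INTER_CUBIC))
print(w['T'],proj(w,[[474.5,40,78]]))
E
```

```text
[[ 9.84504407e-01  1.68676060e-01  4.79526771e-02  4.52128603e+02]
 [ 1.75357823e-01 -9.45658841e-01 -2.73822919e-01  8.21813134e+01]
 [-8.40497908e-04  2.77988747e-01 -9.60583963e-01  4.14688130e+02]
 [ 0.00000000e+00  0.00000000e+00  0.00000000e+00  1.00000000e+00]] [[299.1 161. ]]invalid input
```

View pics/w2c.png

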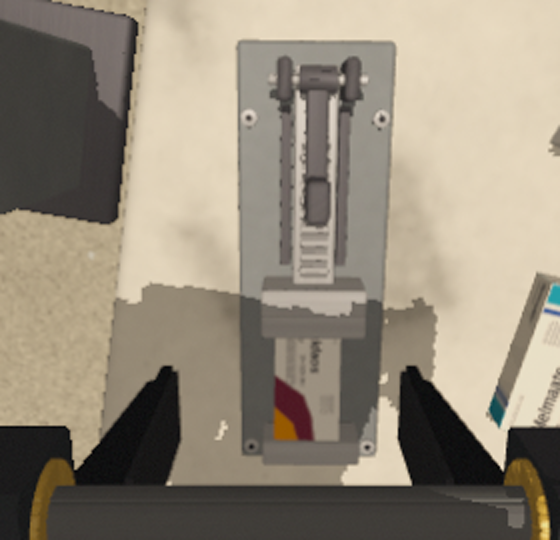

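The move was refused because a row needs every key, so the arm hasn't moved. This view shows the same scene: the tab top is at about (317,195) in the crop, matching the predicted (299,161). I'll resend the move with spin included.

```bash
python3 -m handwheel '[{"hand":0.05,"x":0.009,"y":0.035,"z":0,"spin":0},{"hand":0.05,"x":0.009,"y":0.035,"z":-0.04,"spin":0},{"hand":0.05,"x":0.009,"y":0.035,"z":-0.08,"spin":0},{"hand":0.05,"x":0.009,"y":0.035,"z":-0.11,"spin":0},{"hand":0.05,"x":0.009,"y":0.035,"z":-0.13,"spin":0},{"hand":0.05,"x":0.009,"y":0.035,"z":-0.13,"spin":0},{"hand":0.05,"x":0.009,"y":0.035,"z":-0.13,"spin":0}]'
python3 - <<'E'
from h import *
w=snap('wrist','w3')
i=w['img'][:,:,::-1][60:330,140:420]
cv2.imwrite('pics/w3c.png',cv2.resize(i,None,fx=2,fy=2,interpolation=cv2.INTER_CUBIC))
print((proj(w,[[474.5,40,78],[474.5,40,66]])-[140,60])*2)
E
```

```text
t: 2.37
eef_pos: [474.5, 39.4, 106.1]
tcp_rot: [-3.141, 0.002, 0.175]
ft_force: [0.6, -0.2, -0.8]
opening: 0.527
[[288.2 356.4]
 [288.2 344. ]]
```

View pics/w3c.png

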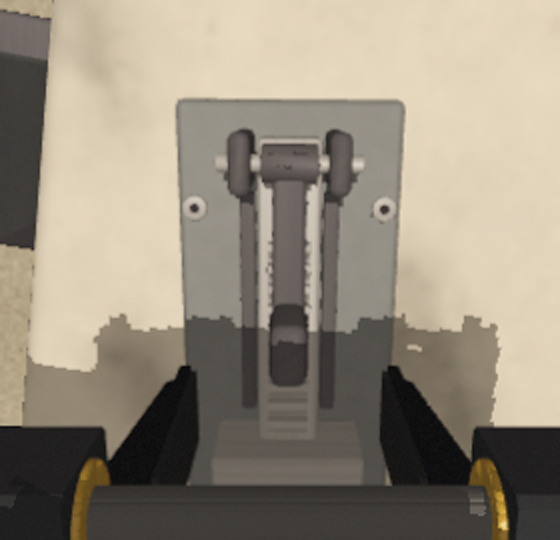

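The tab is centred between the fingers: it shows at column 289 in the crop and was predicted at 288. I'll go down and pinch it.

```bash
python3 -m handwheel '[{"hand":0.05,"x":0,"y":0,"z":-0.02,"spin":0},{"hand":0.05,"x":0,"y":0,"z":-0.037,"spin":0},{"hand":0.05,"x":0,"y":0,"z":-0.037,"spin":0},{"hand":0.02,"x":0,"y":0,"z":-0.037,"spin":0},{"hand":0.0,"x":0,"y":0,"z":-0.037,"spin":0},{"hand":0.0,"x":0,"y":0,"z":-0.037,"spin":0},{"hand":0.0,"x":0,"y":0,"z":-0.037,"spin":0},{"hand":0.0,"x":0,"y":0,"z":-0.037,"spin":0},{"hand":0.0,"x":0,"y":0,"z":-0.037,"spin":0}]'
```

```text
t: 3.17
eef_pos: [474.8, 40.3, 69.8]
tcp_rot: [3.141, -0.001, 0.177]
ft_force: [-0.6, -0.3, -0.7]
opening: 0.162
```

```bash
python3 -m handwheel '[{"hand":0.0,"x":0,"y":0,"z":0,"spin":0},{"hand":0.0,"x":0,"y":0,"z":0,"spin":0},{"hand":0.0,"x":0,"y":0,"z":0,"spin":0},{"hand":0.0,"x":0,"y":0,"z":0.004,"spin":0},{"hand":0.0,"x":0,"y":0.001,"z":0.008,"spin":0},{"hand":0.0,"x":0,"y":0.002,"z":0.012,"spin":0},{"hand":0.0,"x":0,"y":0.003,"z":0.016,"spin":0},{"hand":0.0,"x":0,"y":0.003,"z":0.016,"spin":0},{"hand":0.0,"x":0,"y":0.003,"z":0.016,"spin":0},{"hand":0.0,"x":0,"y":0.003,"z":0.016,"spin":0},{"hand":0.0,"x":0,"y":0.003,"z":0.016,"spin":0},{"hand":0.0,"x":0,"y":0.003,"z":0.016,"spin":0},{"hand":0.0,"x":0,"y":0.003,"z":0.016,"spin":0},{"hand":0.0,"x":0,"y":0.003,"z":0.016,"spin":0},{"hand":0.0,"x":0,"y":0.003,"z":0.016,"spin":0},{"hand":0.0,"x":0,"y":0.003,"z":0.016,"spin":0},{"hand":0.0,"x":0,"y":0.003,"z":0.016,"spin":0},{"hand":0.0,"x":0,"y":0.003,"z":0.016,"spin":0}]'
python3 - <<'E'
from h import *
w=snap('wrist','w4'); s=snap('side','d4')
a=w['img'][:,:,::-1][60:330,140:420]; b=s['img'][:,:,::-1][195:280,220:305]
cv2.imwrite('pics/c4.png',np.hstack([cv2.resize(a,(400,386)),cv2.resize(b,(386,386),interpolation=cv2.INTER_CUBIC)]))
E
```

```text
t: 4.67
eef_pos: [474.6, 43.3, 85.4]
tcp_rot: [-3.142, -0.0, 0.177]
ft_force: [0.0, 0.4, 0.2]
opening: 0.005
```

View pics/c4.png

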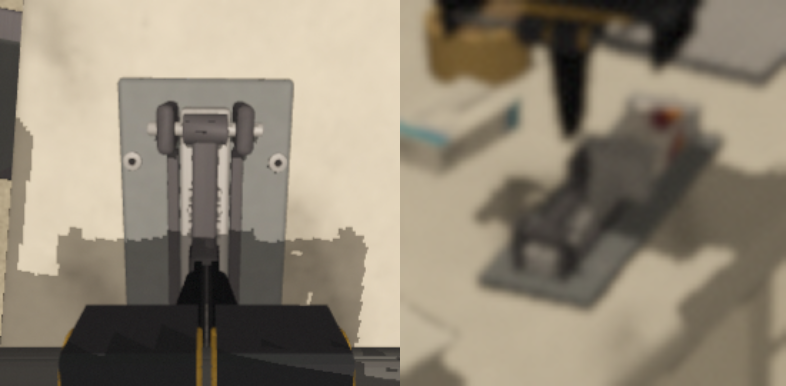

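The fingers shut fully (opening 0.005), so the pinch missed. The tab shows just above the fingertips, at about (205,250) on the left panel. I'll overlay my model on both pictures to see where the tab really is.

Run:
```python
from h import *
x=np.array([np.cos(np.radians(100.1)),np.sin(np.radians(100.1)),0]); y=np.array([-x[1],x[0],0])
def box(T): return [np.r_[(T+sx*11*x+sy*6*y)[:2],z] for z in(78,48) for sx,sy in((1,1),(1,-1),(-1,-1),(-1,1))]
T=np.array([474.5,40,0]); tip=[474.6,43.3,85.4-14]
def crop(fn,u0,v0,w,h,S,tips):
  c=load(fn); i=cv2.resize(c['img'][v0:v0+h,u0:u0+w,::-1],None,fx=S,fy=S,interpolation=cv2.INTER_CUBIC)
  q=lambda P:((proj(c,P)-[u0,v0]+.5)*S).astype(int)
  b=q(box(T))
  cv2.polylines(i,[b[:4]],True,(0,255,0),1); cv2.polylines(i,[b[4:]],True,(0,255,255),1)
  if tips: cv2.drawMarker(i,tuple(int(k) for k in q([tip])[0]),(255,0,255),0,14)
  return i
L=[crop('w3',235,190,100,75,4,0),crop('w4',235,190,100,75,4,1)]
R=[crop('d0',237,210,57,43,7,0),crop('d4',237,210,57,43,7,1)]
cv2.imwrite('pics/c5.png',np.vstack([np.hstack(L),np.hstack([cv2.resize(r,(400,300)) for r in R])]))
```

```text
(no output)
```

View pics/c5.png

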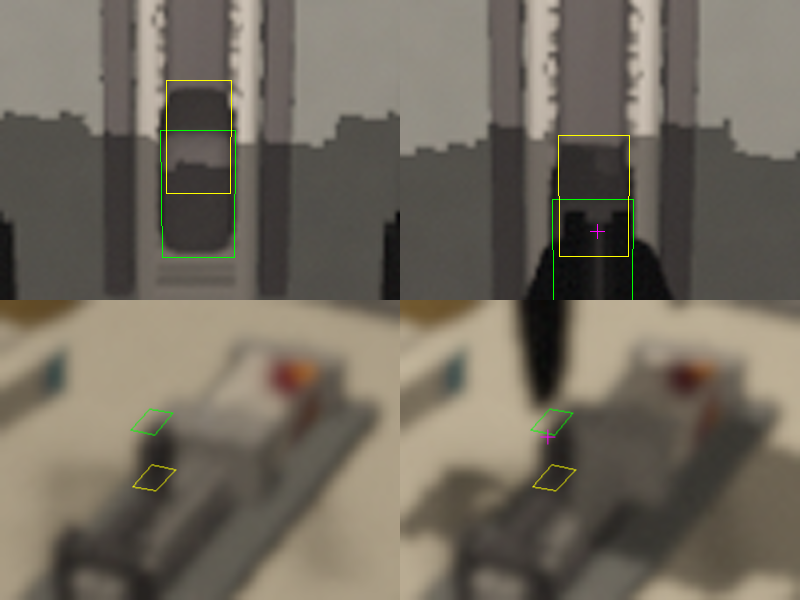

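The model box matches the tab in the wrist views, but the side view puts the real fingertips about 15–20 mm higher than calculated. The pinch therefore only caught the tab's rounded top. I'll open, go 12 mm lower than before and pinch again.

```bash
python3 -m handwheel '[{"hand":0.05,"x":0,"y":-0.004,"z":0.02,"spin":0},{"hand":0.05,"x":0,"y":-0.004,"z":0.02,"spin":0},{"hand":0.05,"x":0,"y":-0.004,"z":0.02,"spin":0},{"hand":0.05,"x":0,"y":-0.004,"z":0.02,"spin":0},{"hand":0.05,"x":0,"y":-0.004,"z":0.02,"spin":0},{"hand":0.05,"x":0,"y":-0.004,"z":0.02,"spin":0},{"hand":0.05,"x":0,"y":-0.004,"z":0.0,"spin":0},{"hand":0.05,"x":0,"y":-0.004,"z":-0.02,"spin":0},{"hand":0.05,"x":0,"y":-0.004,"z":-0.028,"spin":0},{"hand":0.05,"x":0,"y":-0.004,"z":-0.028,"spin":0}]'; python3 -m handwheel '[{"hand":0.0,"x":0,"y":0,"z":0,"spin":0},{"hand":0.0,"x":0,"y":0,"z":0,"spin":0},{"hand":0.0,"x":0,"y":0,"z":0,"spin":0},{"hand":0.0,"x":0,"y":0,"z":0,"spin":0},{"hand":0.0,"x":0,"y":0,"z":0,"spin":0},{"hand":0.0,"x":0,"y":0,"z":0,"spin":0},{"hand":0.0,"x":0,"y":0,"z":0,"spin":0},{"hand":0.0,"x":0,"y":0,"z":0,"spin":0},{"hand":0.0,"x":0,"y":0,"z":0,"spin":0},{"hand":0.0,"x":0,"y":0,"z":0,"spin":0}]'
```

```text
t: 5.6
eef_pos: [473.7, 39.3, 55.7]
tcp_rot: [-3.141, 0.003, 0.177]
ft_force: [-0.5, -0.6, 0.3]
opening: 0.526
t: 6.43
eef_pos: [474.4, 39.2, 57.5]
tcp_rot: [3.142, 0.0, 0.177]
ft_force: [-3.1, -1.5, 6.7]
opening: 0.123
```

The opening is 0.123, or 11.7 mm, so the tab is held. I'll lift and hold.

```bash
python3 -m handwheel '[{"hand":0.0,"x":0,"y":0,"z":0.004,"spin":0},{"hand":0.0,"x":0,"y":0.001,"z":0.008,"spin":0},{"hand":0.0,"x":0,"y":0.002,"z":0.012,"spin":0},{"hand":0.0,"x":0,"y":0.003,"z":0.016,"spin":0},{"hand":0.0,"x":0,"y":0.003,"z":0.016,"spin":0},{"hand":0.0,"x":0,"y":0.003,"z":0.016,"spin":0},{"hand":0.0,"x":0,"y":0.003,"z":0.016,"spin":0},{"hand":0.0,"x":0,"y":0.003,"z":0.016,"spin":0},{"hand":0.0,"x":0,"y":0.003,"z":0.016,"spin":0},{"hand":0.0,"x":0,"y":0.003,"z":0.016,"spin":0},{"hand":0.0,"x":0,"y":0.003,"z":0.016,"spin":0},{"hand":0.0,"x":0,"y":0.003,"z":0.016,"spin":0},{"hand":0.0,"x":0,"y":0.003,"z":0.016,"spin":0},{"hand":0.0,"x":0,"y":0.003,"z":0.016,"spin":0},{"hand":0.0,"x":0,"y":0.003,"z":0.016,"spin":0},{"hand":0.0,"x":0,"y":0.003,"z":0.016,"spin":0},{"hand":0.0,"x":0,"y":0.003,"z":0.016,"spin":0},{"hand":0.0,"x":0,"y":0.003,"z":0.016,"spin":0}]'
python3 - <<'E'
from h import *
s=snap('side','d6')
o=[cv2.resize(load(f)['img'][205:265,232:302,::-1],(399,342),interpolation=cv2.INTER_CUBIC) for f in('d0','d6')]
cv2.imwrite('pics/c6.png',np.hstack(o))
E
```

```text
t: 7.93
eef_pos: [473.6, 42.9, 72.8]
tcp_rot: [-3.14, 0.002, 0.177]
ft_force: [-1.7, 5.9, -8.2]
opening: 0.122
```

View pics/c6.png

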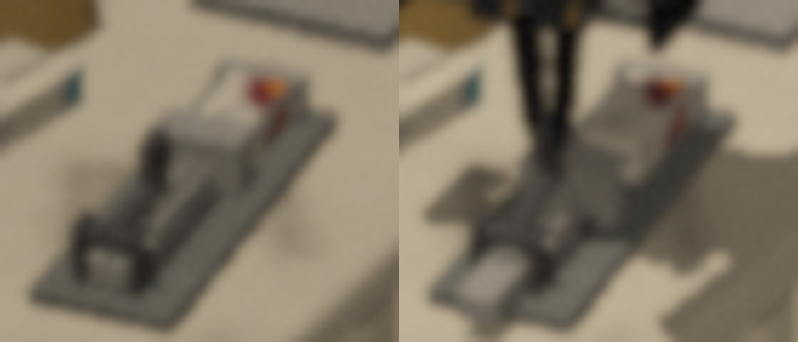

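The bar's end now sticks out about 40 mm past the hinge, at (490,270) on the right panel, and the carton hasn't moved. I'll lift a little more to be sure, hold, release, and move above the carton.

```bash
python3 -m handwheel '[{"hand":0.0,"x":0,"y":0.001,"z":0.003,"spin":0},{"hand":0.0,"x":0,"y":0.001,"z":0.003,"spin":0},{"hand":0.0,"x":0,"y":0.001,"z":0.003,"spin":0},{"hand":0.0,"x":0,"y":0.001,"z":0.003,"spin":0},{"hand":0.07,"x":0,"y":0.001,"z":0.003,"spin":0},{"hand":0.07,"x":0,"y":0.001,"z":0.003,"spin":0},{"hand":0.07,"x":0,"y":0.001,"z":0.003,"spin":0},{"hand":0.07,"x":0,"y":0.001,"z":0.003,"spin":0},{"hand":0.07,"x":0,"y":0.001,"z":0.04,"spin":0},{"hand":0.07,"x":0,"y":0.001,"z":0.08,"spin":0},{"hand":0.07,"x":0.005,"y":-0.03,"z":0.09,"spin":0},{"hand":0.07,"x":0.01,"y":-0.06,"z":0.09,"spin":0},{"hand":0.07,"x":0.014,"y":-0.085,"z":0.09,"spin":0},{"hand":0.07,"x":0.014,"y":-0.085,"z":0.09,"spin":0},{"hand":0.07,"x":0.014,"y":-0.085,"z":0.09,"spin":0},{"hand":0.07,"x":0.014,"y":-0.085,"z":0.09,"spin":0}]'
python3 - <<'E'
from h import *
w=snap('wrist','w7')
x=np.array([np.cos(np.radians(100.1)),np.sin(np.radians(100.1)),0]); y=np.array([-x[1],x[0],0])
T=np.array([474.5,40,0]);C=T-110*x
i=cv2.resize(w['img'][:330,150:430,::-1],None,fx=1.8,fy=1.8,interpolation=cv2.INTER_CUBIC)
P=proj(w,[np.r_[(C+sx*40*x+sy*20*y)[:2],42] for sx,sy in((1,1),(1,-1),(-1,-1),(-1,1))])
cv2.polylines(i,[((P-[150,0]+.5)*1.8).astype(int)],True,(0,255,0),1)
P=proj(w,[np.r_[(C+68*x+sy*30*y)[:2],49] for sy in(1,-1)])
cv2.polylines(i,[((P-[150,0]+.5)*1.8).astype(int)],True,(0,255,255),1)
cv2.imwrite('pics/w7c.png',i); print(C)
E
```

```text
t: 9.32
eef_pos: [488.4, -42.5, 163.3]
tcp_rot: [-3.141, 0.0, 0.176]
ft_force: [0.1, 0.6, 0.2]
opening: 0.739
[493.79033987 -68.2953498    0.        ]
```

View pics/w7c.png

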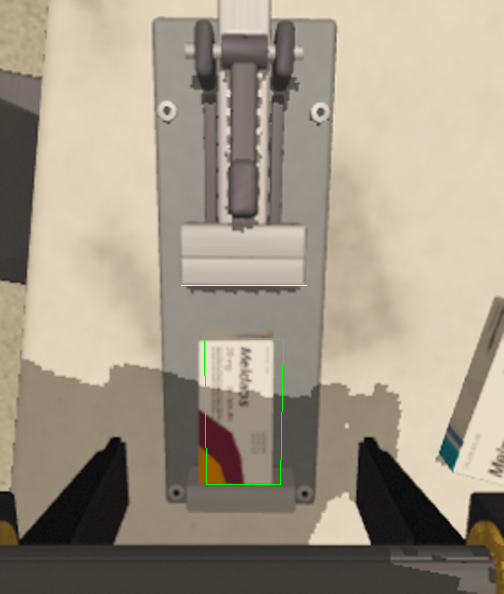

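The jaw is fully back: its edge at row 285 matches the line drawn for 28 mm clear. The carton is still in place, about 3.5 mm left of my outline, so its centre is near (490,-68). I'll go down over it.

```bash
python3 -m handwheel '[{"hand":0.07,"x":0.0015,"y":-0.026,"z":0,"spin":0},{"hand":0.07,"x":0.0015,"y":-0.026,"z":-0.04,"spin":0},{"hand":0.07,"x":0.0015,"y":-0.026,"z":-0.08,"spin":0},{"hand":0.07,"x":0.0015,"y":-0.026,"z":-0.11,"spin":0},{"hand":0.07,"x":0.0015,"y":-0.026,"z":-0.125,"spin":0},{"hand":0.07,"x":0.0015,"y":-0.026,"z":-0.131,"spin":0},{"hand":0.07,"x":0.0015,"y":-0.026,"z":-0.131,"spin":0},{"hand":0.07,"x":0.0015,"y":-0.026,"z":-0.131,"spin":0}]'; python3 -m handwheel '[{"hand":0.07,"x":0,"y":0,"z":-0.001,"spin":0},{"hand":0.07,"x":0,"y":0,"z":-0.002,"spin":0},{"hand":0.07,"x":0,"y":0,"z":-0.003,"spin":0},{"hand":0.07,"x":0,"y":0,"z":-0.003,"spin":0}]'
```

```text
t: 10.03
eef_pos: [490.4, -68.3, 32.9]
tcp_rot: [3.141, -0.0, 0.178]
ft_force: [-0.5, 0.4, 1.1]
opening: 0.734
t: 10.37
eef_pos: [490.3, -68.8, 29.8]
tcp_rot: [3.141, -0.001, 0.177]
ft_force: [-0.2, 0.4, 1.1]
opening: 0.731
```

```bash
python3 -m handwheel '[{"hand":0.07,"x":0,"y":0,"z":-0.001,"spin":0},{"hand":0.07,"x":0,"y":0,"z":-0.002,"spin":0},{"hand":0.07,"x":0,"y":0,"z":-0.003,"spin":0},{"hand":0.07,"x":0,"y":0,"z":-0.003,"spin":0}]';  python3 -m handwheel '[{"hand":0.07,"x":0,"y":0,"z":-0.001,"spin":0},{"hand":0.07,"x":0,"y":0,"z":-0.0015,"spin":0},{"hand":0.07,"x":0,"y":0,"z":-0.0015,"spin":0}]'
```

```text
t: 10.7
eef_pos: [490.0, -68.7, 26.2]
tcp_rot: [-3.141, 0.0, 0.177]
ft_force: [-0.0, 0.2, 0.3]
opening: 0.735
t: 10.95
eef_pos: [490.0, -68.8, 24.7]
tcp_rot: [-3.142, 0.0, 0.177]
ft_force: [-0.5, 0.0, 0.6]
opening: 0.735
```

The stated tip height is now below the plate with no contact force, which confirms the tips sit higher than specified. I'll go 4 mm lower and close.

```bash
python3 -m handwheel '[{"hand":0.07,"x":0,"y":0,"z":-0.001,"spin":0},{"hand":0.07,"x":0,"y":0,"z":-0.002,"spin":0},{"hand":0.07,"x":0,"y":0,"z":-0.003,"spin":0},{"hand":0.07,"x":0,"y":0,"z":-0.004,"spin":0},{"hand":0.07,"x":0,"y":0,"z":-0.004,"spin":0}]'; python3 -m handwheel '[{"hand":0.03,"x":0,"y":0,"z":0,"spin":0},{"hand":0.03,"x":0,"y":0,"z":0,"spin":0},{"hand":0.03,"x":0,"y":0,"z":0,"spin":0},{"hand":0.03,"x":0,"y":0,"z":0,"spin":0},{"hand":0.03,"x":0,"y":0,"z":0,"spin":0},{"hand":0.03,"x":0,"y":0,"z":0,"spin":0},{"hand":0.03,"x":0,"y":0,"z":0,"spin":0},{"hand":0.03,"x":0,"y":0,"z":0,"spin":0}]'; python3 -m handwheel '[{"hand":0.03,"x":0,"y":0,"z":0.01,"spin":0},{"hand":0.03,"x":0,"y":0,"z":0.03,"spin":0},{"hand":0.03,"x":0,"y":0,"z":0.06,"spin":0},{"hand":0.03,"x":0,"y":0,"z":0.09,"spin":0},{"hand":0.03,"x":0,"y":0,"z":0.1,"spin":0},{"hand":0.03,"x":0,"y":0,"z":0.1,"spin":0}]'
```

```text
t: 11.37
eef_pos: [490.0, -68.7, 20.6]
tcp_rot: [-3.141, 0.0, 0.177]
ft_force: [0.5, -0.3, -0.2]
opening: 0.736
t: 12.03
eef_pos: [490.1, -68.8, 20.9]
tcp_rot: [3.142, -0.0, 0.177]
ft_force: [-0.9, -0.3, 0.9]
opening: 0.412
t: 12.53
eef_pos: [491.1, -69.0, 123.9]
tcp_rot: [3.139, -0.005, 0.177]
ft_force: [0.4, -0.0, -0.0]
opening: 0.417
```

The opening is 0.415, or 39.5 mm, so the carton is held and its underside sits 9 mm below the TCP. I'll carry it to the tray.

```bash
python3 -m handwheel '[{"hand":0.03,"x":0.007,"y":-0.03,"z":0,"spin":0},{"hand":0.03,"x":0.014,"y":-0.06,"z":0,"spin":0},{"hand":0.03,"x":0.022,"y":-0.095,"z":0,"spin":0},{"hand":0.03,"x":0.03,"y":-0.13,"z":0,"spin":0},{"hand":0.03,"x":0.038,"y":-0.165,"z":0,"spin":-0.3},{"hand":0.03,"x":0.046,"y":-0.2,"z":0,"spin":-0.6},{"hand":0.03,"x":0.054,"y":-0.23,"z":0,"spin":-0.9},{"hand":0.03,"x":0.058,"y":-0.244,"z":0,"spin":-1},{"hand":0.03,"x":0.058,"y":-0.244,"z":0,"spin":-1},{"hand":0.03,"x":0.058,"y":-0.244,"z":0,"spin":-1},{"hand":0.03,"x":0.058,"y":-0.244,"z":-0.02,"spin":-1},{"hand":0.03,"x":0.058,"y":-0.244,"z":-0.04,"spin":-1},{"hand":0.03,"x":0.058,"y":-0.244,"z":-0.06,"spin":-1},{"hand":0.03,"x":0.058,"y":-0.244,"z":-0.07,"spin":-1},{"hand":0.03,"x":0.058,"y":-0.244,"z":-0.07,"spin":-1}]'
python3 - <<'E'
from h import *
w=snap('wrist','w8'); s=snap('side','d8'); c=snap('scene','s8')
T=np.array([548.5,-313,0]);a=np.radians(95)
x=np.array([np.cos(a),np.sin(a),0]); y=np.array([-x[1],x[0],0])
o=[]
for n,(u0,v0,ww,h),S in(('w8',(0,0,560,420),.9),('d8',(255,170,80,60),3.7),('s8',(270,205,120,90),2.46)):
  q=load(n); i=cv2.resize(q['img'][v0:v0+h,u0:u0+ww,::-1],None,fx=S,fy=S,interpolation=cv2.INTER_CUBIC)
  P=proj(q,[np.r_[(T+sx*95*x+sy*75*y)[:2],18] for sx,sy in((1,1),(1,-1),(-1,-1),(-1,1))])
  cv2.polylines(i,[((P-[u0,v0]+.5)*S).astype(int)],True,(0,255,0),1); o.append(i)
r=np.vstack([cv2.resize(k,(296,222)) for k in o[1:]])
cv2.imwrite('pics/c8.png',np.hstack([cv2.copyMakeBorder(o[0],0,444-o[0].shape[0],0,0,cv2.BORDER_CONSTANT),r]))
E
```

```text
t: 13.78
eef_pos: [547.0, -310.9, 48.7]
tcp_rot: [-3.139, 0.003, 0.091]
ft_force: [-1.1, 0.6, 0.7]
opening: 0.413
```

View pics/c8.png

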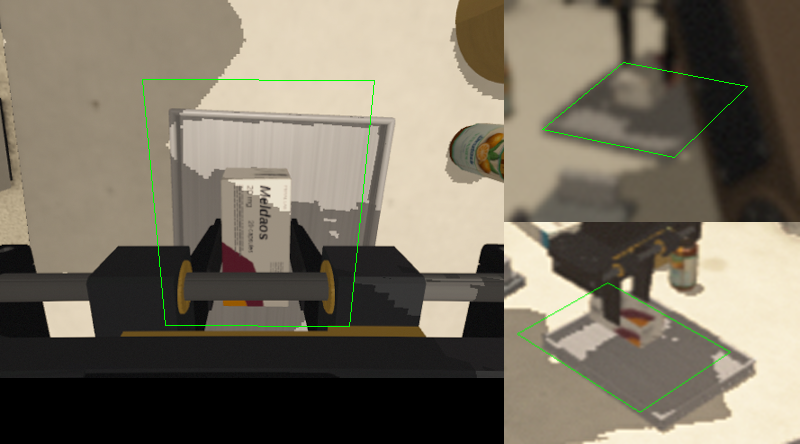

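The tray actually lies nearer the -y side and a little further in x than my outline. In the wrist panel its far corners are at (170,110) and (393,120). The carton is held squarely over the tray. I'll recompute the tray from these corners.

Run:
```python
from h import *
w=load('w8');s=load('s8')
A=ray(w,170/.9,110/.9,18);B=ray(w,393/.9,120/.9,18);print(A,B,np.linalg.norm(A-B))
d=(B-A)/np.linalg.norm(B-A); n=np.array([d[1],-d[0],0]);print('deg',np.degrees(np.arctan2(n[1],n[0])),'centre',(A+B)/2+95*n)
f=lambda X,Y: ray(s,270+(X-504)/2.467,205+(Y-222)/2.467,18)
R=f(753,361);Q=f(663,429);print('scene',R,Q,np.linalg.norm(R-Q),'centre',(R+Q)/2-95*n)
```

```text
[ 483.5 -242.6   18. ] [ 632.4 -235.6   18. ] 149.06444914868197
deg -87.30842590508121 centre [ 562.4111576 -333.9951952   18.       ]
scene [ 638.8 -430.8   18. ] [ 483.4 -450.7   18. ] 156.66898225239095 centre [ 556.6388424 -345.8548048   18.       ]
```

The tray centre is about (561,-336), and the measured edge lengths of 149 and 157 mm agree with 150. I'll centre the carton and lower it.

```bash
python3 -m handwheel '[{"hand":0.03,"x":0.012,"y":-0.025,"z":0,"spin":0},{"hand":0.03,"x":0.012,"y":-0.025,"z":-0.012,"spin":0},{"hand":0.03,"x":0.012,"y":-0.025,"z":-0.024,"spin":0},{"hand":0.03,"x":0.012,"y":-0.025,"z":-0.03,"spin":0},{"hand":0.03,"x":0.012,"y":-0.025,"z":-0.034,"spin":0},{"hand":0.03,"x":0.012,"y":-0.025,"z":-0.036,"spin":0},{"hand":0.03,"x":0.012,"y":-0.025,"z":-0.036,"spin":0},{"hand":0.03,"x":0.012,"y":-0.025,"z":-0.036,"spin":0}]'
```

```text
t: 14.6
eef_pos: [560.2, -337.6, 15.1]
tcp_rot: [3.141, -0.0, 0.09]
ft_force: [0.9, -0.7, -0.4]
opening: 0.415
```

```bash
python3 -m handwheel '[{"hand":0.03,"x":0,"y":0,"z":-0.001,"spin":0},{"hand":0.03,"x":0,"y":0,"z":-0.002,"spin":0},{"hand":0.03,"x":0,"y":0,"z":-0.002,"spin":0}]'; python3 -m handwheel '[{"hand":0.03,"x":0,"y":0,"z":-0.0005,"spin":0},{"hand":0.03,"x":0,"y":0,"z":-0.001,"spin":0},{"hand":0.03,"x":0,"y":0,"z":-0.001,"spin":0}]'
```

```text
t: 14.85
eef_pos: [560.1, -337.7, 12.9]
tcp_rot: [3.141, -0.0, 0.09]
ft_force: [-0.2, 0.2, -1.4]
opening: 0.412
t: 15.1
eef_pos: [560.1, -337.8, 11.9]
tcp_rot: [3.141, -0.0, 0.09]
ft_force: [0.8, 0.7, 1.4]
opening: 0.415
```

The carton is on the floor or within a millimetre of it, as expected for a TCP height of 12. I'll release and go up.

```bash
python3 -m handwheel '[{"hand":0.06,"x":0,"y":0,"z":0,"spin":0},{"hand":0.06,"x":0,"y":0,"z":0,"spin":0},{"hand":0.065,"x":0,"y":0,"z":0,"spin":0},{"hand":0.065,"x":0,"y":0,"z":0,"spin":0},{"hand":0.065,"x":0,"y":0,"z":0,"spin":0},{"hand":0.065,"x":0,"y":0,"z":0.01,"spin":0},{"hand":0.065,"x":0,"y":0,"z":0.03,"spin":0},{"hand":0.065,"x":0,"y":0,"z":0.07,"spin":0},{"hand":0.065,"x":0,"y":0,"z":0.11,"spin":0},{"hand":0.065,"x":0,"y":0,"z":0.15,"spin":0},{"hand":0.065,"x":0,"y":0,"z":0.19,"spin":0},{"hand":0.065,"x":0,"y":0,"z":0.2,"spin":0},{"hand":0.065,"x":0,"y":0,"z":0.2,"spin":0},{"hand":0.065,"x":0,"y":0,"z":0.2,"spin":0}]'
python3 - <<'E'
from h import *
w=snap('wrist','w9')
a=np.radians(93);x=np.array([np.cos(a),np.sin(a),0]); y=np.array([-x[1],x[0],0])
a=np.radians(95);cx=np.array([np.cos(a),np.sin(a),0]); cy=np.array([-cx[1],cx[0],0])
i=w['img'][:,:,::-1].copy()
def rect(T,X,Y,hx,hy,z,col):
  P=proj(w,[np.r_[(T+sx*hx*X+sy*hy*Y)[:2],z] for sx,sy in((1,1),(1,-1),(-1,-1),(-1,1))]); cv2.polylines(i,[P.astype(int)],True,col,1)
rect(np.array([561,-336,0]),x,y,95,75,18,(0,255,0)); rect(np.array([560,-338,0]),cx,cy,40,20,33,(255,0,255))
cv2.imwrite('pics/w9o.png',i)
E
```

```text
t: 16.27
eef_pos: [559.9, -337.6, 212.3]
tcp_rot: [3.141, -0.001, 0.09]
ft_force: [0.8, 0.3, -0.2]
opening: 0.685
```

The viewer limit is reached, so I'll check by numbers. I'll locate the red print before (in the clamp, top at 42 mm) and now (top at 33 mm), each relative to the carton's expected centre.

Run:
```python
from h import *
for n,C,ang,z in(('w7',(490.2,-68.8),100.1,42),('w9',(560.1,-337.7),95.1,33)):
  w=load(n);im=w['img'];h=cv2.cvtColor(im,cv2.COLOR_RGB2HSV)
  m=(((h[...,0]<20)|(h[...,0]>160))&(h[...,1]>130)&(h[...,2]>50)).astype(np.uint8)
  k,l,st,ce=cv2.connectedComponentsWithStats(m)
  a=np.radians(ang);X=np.array([np.cos(a),np.sin(a)]);Y=np.array([-X[1],X[0]])
  for j in range(1,k):
    if st[j,4]>40:
      r=[]
      for p in((st[j,0],st[j,1]),(st[j,0]+st[j,2],st[j,1]+st[j,3]),ce[j]):
        d=ray(w,*p,z)[:2]-C; r.append((round(d@X,1),round(d@Y,1)))
      print(n,st[j],r)
```

```text
w7 [260 229  25  40 708] [(np.float64(0.8), np.float64(19.8)), (np.float64(-40.4), np.float64(-3.8)), (np.float64(-22.9), np.float64(10.6))]
w7 [137 289  23  55 259] [(np.float64(-61.8), np.float64(142.3)), (np.float64(-125.4), np.float64(126.1)), (np.float64(-88.1), np.float64(135.3))]
w7 [410 289  14  14  66] [(np.float64(-61.8), np.float64(-127.2)), (np.float64(-77.3), np.float64(-142.7)), (np.float64(-70.3), np.float64(-134.6))]
w7 [420 301  10  13  45] [(np.float64(-75.0), np.float64(-138.5)), (np.float64(-89.7), np.float64(-150.1)), (np.float64(-80.5), np.float64(-143.3))]
w7 [413 314  21  35 156] [(np.float64(-89.8), np.float64(-133.0)), (np.float64(-131.1), np.float64(-159.0)), (np.float64(-115.9), np.float64(-145.5))]
w7 [138 335  12  14  57] [(np.float64(-114.4), np.float64(147.4)), (np.float64(-131.4), np.float64(137.0)), (np.float64(-122.7), np.float64(143.0))]
w7 [420 362  24  10  63] [(np.float64(-147.3), np.float64(-146.1)), (np.float64(-159.7), np.float64(-172.8)), (np.float64(-151.7), np.float64(-160.0))]
w7 [495 363  33   5  51] [(np.float64(-147.7), np.float64(-224
[... 1481 characters left out ...]
t64(-166.3)), (np.float64(-232.7), np.float64(-202.5)), (np.float64(-224.6), np.float64(-178.1))]
w9 [483 363  38   5  64] [(np.float64(-223.2), np.float64(-249.8)), (np.float64(-230.0), np.float64(-298.0)), (np.float64(-224.1), np.float64(-274.3))]
w9 [461 367  55   8 101] [(np.float64(-229.5), np.float64(-223.4)), (np.float64(-240.6), np.float64(-293.8)), (np.float64(-237.8), np.float64(-262.1))]
w9 [190 369 147   5 214] [(np.float64(-233.6), np.float64(119.4)), (np.float64(-241.4), np.float64(-67.6)), (np.float64(-239.0), np.float64(29.5))]
w9 [338 368  58   6 117] [(np.float64(-232.2), np.float64(-68.5)), (np.float64(-240.8), np.float64(-142.8)), (np.float64(-237.9), np.float64(-103.4))]
```

The print sits in the same place on the carton to within about 1 mm in both pictures. The carton is therefore flat at tray-floor height, released and near the tray centre.

```bash
python3 -c "
from cell import *
print(job_done())"
```

```text
the job is handed in; nothing more can be done
None
```

The carton is lying flat in the larger steel tray, about 2 mm from the centre I measured for it. I handed the job in at about 16 s of the 45 s allowed, and no verdict was reported.

**What I did:** I lifted the pawl tab about 19 mm in all and held it up for about 1.5 s while the bar slid back. I then gripped the carton by its long sides, lowered it to the tray floor, released it and raised the gripper clear.

**What went wrong on the way:**
- **First pinch missed:** the fingers closed without holding the tab. The pictures showed the fingertips about 20 mm higher than specified. Pinching 12 mm lower worked, with an opening of 11.7 mm on the 12 mm tab.
- **Refused move:** one move was refused because its rows left out the spin value. Nothing moved.
- **Tray position:** the first estimate, from the side camera, was about 30 mm off. I corrected it from close-up pictures before setting the carton down; the wrist and scene cameras still differed by about 13 mm, well inside the tray's margin.

**Last checks:**
- **Clamp bar:** with the pawl released, the jaw stood where it should when fully back, 28 mm clear of the carton, which had not moved.
- **Grip:** the opening on the carton was 39.5 mm, against its 40 mm width.
- **Carton in the tray:** the red print matched its expected position to about 1 mm at tray-floor height, so the carton is flat and right side up.
- **Not viewed:** I had used up the 12 pictures, so I checked the final placement by numbers only.

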